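# Clamp the adhesive jar with the pedal vice and unscrew its cap

## Robot

A 6-joint arm with a two-finger parallel gripper is mounted at the origin on the work surface. World frame = base frame: x ahead of the robot, y to its left, z up, the work surface at z = 0. Lengths are in m, angles in rad, forces in N, time in s.
With the tool pointing down it reaches from about 0.425 to 0.95 m from the base axis. Payload 14.7 kg.
Tool frame: the origin (TCP) lies on the centre line of the jaws, within the pads' length; the fingertips stand 22 mm ahead of it and the grasp point (between the pads) lies 3 mm ahead of it (bot.tips_ahead is the distance from the TCP to the fingertips, in m); z points along the fingers, y is the line along which they close (so a half turn about z gives the same grasp; the last joint's range is limited). The gripper opens to 85 mm and grips with 20 to 120 N. Pads are 22 mm wide; open, the fingers measure 114 mm over their backs; the gripper's body (76 mm by 85 mm) begins 54 mm behind the grasp point. The pads swing forward as they close: fully open they stand 13 mm farther back than shut.
Start: joints at [-1.335, 0.48, 1.596, -0, 1.065, -0.047], TCP at [0.181, -0.624, 0.253] pointing down, gripper open.
Joint ranges: [-2.75, 2.75], [-0.82, 2.05], [0.23, 2.67], [-1.56, 4.7], [0.09, 2.69], [-2.92, 2.92]. Speed limits (rad/s): [1.89, 1.89, 2.39, 3.01, 3.01, 3.01].

## Interface

Orientations are given as a 3x3 rotation matrix whose columns are the frame's x, y, z axes.
In Python, from cell import bot, cams, job gives the robot as it stands. The module is installed in compiled form; this text tells all that it offers.
- The arm moves only by the tool play_rows, never from a script. Its argument "targets" is one flat list of numbers, 4 for each row, row after row: the shift along the tool's x, y, z in mm, then the turn about the tool's z in rad. In form: [x, y, z, spin, x, y, z, spin, ...]. A call has 1 to 12 rows; each row is the pose to reach, as a shift and turn from the pose commanded when the call began, along the tool's axes at that moment; what a row does not reach only later rows make up. A row lasts 1/10 s, in which the tool goes at most 50 mm and 8.59 degrees, less where a joint would pass 70% of its speed; a pose out of reach is approached as far as the arm can. A call with a gripper value outside its range is refused whole. "claw" is the closure, from -1 (fully open) to 1 (shut), set as the call begins (left out, the last holds). The fingers move at their own pace and stop on an object; "grip_force" is the grip in N (left out, the last holds). Time passes only in rows, so rows that repeat a pose let the fingers close. It gives the time, the measured TCP pose, the force, the opening and the grip force at its end, in the units of the state.
- bot.observe(): the state, without advancing time (a new reading comes with each control period).
- cams.grab_frame(name): name is "scene" or "top"; returns the picture (400x640x3 uint8, blue, green, red); there is no depth.
- cams.camera_info(name): a dict with "vertical_fov" (degrees; the focal length in pixels is half the picture's height over the tangent of half this angle, whatever the lens; pixels are square), "cx", "cy" (the principal point, pixels), "rvec" (rotation vector, rad) and "tvec" (3), from world to camera coordinates, as OpenCV has them. Camera axes: x right, y down, z forward; pixel columns grow to the right and rows downward; lengths in m; the calibration is good to about 2 mm. A picture is of the moment at which its call begins. camera_info takes no time and is no camera call.
- job.close_job(): hands the job in; it is judged then, once.
Trained networks look in the newest picture that a camera, given by its name, has taken for a name from the list of things; names that differ only in an ending like _2 or _b are one class to them, and where a whole thing is asked for, a point or a joint stands for the part that bears it (a point fixed in the world has none). Each returns a list of dicts, best first, with "p" (0 to 1); they miss things now and then, are a little off and sometimes report something else, mostly with a low value. They report only what shows in the picture. A call takes as long as a camera call. They do not tell look-alikes from the thing itself.
- cams.recognise(camera, target): "extent" ([left, top, width, height] in pixels, round what is visible of it).
The state is a dict: "time": time; "joint_pos": joint angles; "qvel": joint speeds; "joint_efforts": joint torques, N m; "tcp_pos": TCP position; "ee_rot": TCP orientation; "ft_force": force on the tool from outside, world axes, zero at the start; "moment": the same for the moment, N m; "opening": finger opening in m; "grip_force": force on a finger pad.
Only numpy, scipy, OpenCV 4.12 (cv2) and the standard library are available. Lean on these libraries where they do the work, as an engineer would, in place of code of your own. Each camera call takes 0.05 s, during which the arm holds its last target. There are 200 camera calls.

## Task

Press the vice's yellow and black pedal right down to its stop, so that the jaws close on the adhesive jar, then unscrew the jar's orange cap until its thread lets go and lift it straight off. Finish while still holding the cap in the gripper, level and just above the jar's mouth, a couple of centimetres clear of it, with the jar left standing in the closed vice. Do not knock or move the other things on the bench.

Things in the scene. Friction and masses are not known exactly. Their poses are not given: they have to be found in the camera images.
- vice: grey pedal vice fixed to the bench. Origin on the bench under the middle of the closed jaws; z up. Base plate 130 (x) by 310 (y, -80 to +230) by 10 mm. Jaws 90 mm long, tops 62 mm above the bench: fixed one's face at y -33 mm, moving one's at y +59 mm when open; the pedal drives it 26 mm along -y. Pedal hinge: axis along x at y +105 mm, 34 mm above the bench; lever reaches out along +y
- pedal (a joint): pedal angle, rad: 0 = up (sloping up at 0.4 rad towards the vice's +y), 0.4 = down on its stop (level). Despite its return spring, ratchet-like friction keeps it wherever it is pushed, so pedal and jaws stay shut after release. Needs about 6 to 12 N at the pad, a little more while shoving the jar
- pad (a point): middle of the top face of the pedal's black ribbed pad (66 mm along the vice's x, 46 mm along y, on a yellow lever), 85 mm out along the lever from the hinge and 5 mm above the lever's mid-plane. Pressed from above with the fingertips; about 72 mm above the bench when up, 39 mm when down, moving about 9 mm along the vice's +y on the way
- jar_mouth (a point): centre of the jar's mouth, 104 mm above its underside (114 mm above the bench); z up, x and y square to its sides. White jar, blue and yellow label: body 64 x 64 x 66 mm, round neck 37 mm across, about 0.55 kg. Stands loose between the open jaws, up to 7 degrees askew; closing them pushes it sideways and squares it (2 mm play). Only the shut jaws stop it turning with the cap
- cap_center (a point): centre (half-way up) of the round ribbed orange cap, 61 mm across, 26 mm tall, white stroke on top along its x; z up. Screwed on, this point is 9 mm below the mouth and the skirt reaches 22 mm below it. Unscrews anticlockwise from above, stiff (0.35 N m); locked below about 0.8 rad, free above 1.0; turn the gripper 1.3 to 1.4. It does not rise while turning and stays where left
- thread (a joint): how far the cap is unscrewed, rad: 0 = tight, grows anticlockwise from above, locked below about 0.8, free above 1.0, stop at 1.75. It is the angle of the orange tamper ring, which stays on the neck and turns with the cap (slack, with the play of the clamped jar: up to 0.25 rad behind the gripper)
- bottle: clear bottle 60 mm across, 170 mm tall, standing beyond the vice, some 16 cm from the jar; not needed, leave alone. Origin at the centre of its underside
- tape_black: roll of black tape lying flat, 110 mm across, 48 mm tall, beyond the vice's pedal; not needed, leave alone. Origin at the centre of its underside
- tape_tan: roll of brown tape lying flat, 104 mm across, 48 mm tall, to the right of the robot; not needed, leave alone. Origin at the centre of its underside
- carton: red and white box 120 x 90 x 70 mm, to the right; not needed, leave alone. Origin at the centre of its underside
- tape_measure: black and green tape measure 75 x 40 x 65 mm, far right; not needed, leave alone. Origin at the centre of its underside
- drill: teal and black cordless drill standing on its battery, 200 mm tall, to the left; not needed, leave alone. Origin at the centre of its underside
- filler_pot: round white and green pot with a blue lid, 76 mm across, 98 mm tall, far left; not needed, leave alone. Origin at the centre of its underside
- scraper: scraper lying flat, to the left; not needed, leave alone. Origin at the centre of its underside
Not all that is in view belongs to the job. Of the things shaped like the part that bears cap_center, the orange one is meant.

How it is judged:
On the way, in this order (a step that is already met when the one before it is completed fails the run):
1. the pedal is pressed down to its stop (above 0.37 rad) with the cap still screwed on (value of joint pedal above 0.37 rad and value of joint thread below 0.5 rad), for 0.2 s.
2. with the vice still shut, the cap has been unscrewed (beyond 0.7 rad) and is still on the neck (value of joint thread above 0.7 rad and value of joint pedal above 0.34 rad and z of cap_center in the frame of jar_mouth below 0.01 m), for 0.1 s.
At the end, for the whole second after the job is handed in: Gripper holds the cap at rest, level (0.2 rad), touching neither jar nor vice, its centre 16 to 60 mm above the mouth and within 20 mm of its axis; thread undone (over 0.7 rad); pedal down (over 0.34 rad); jar upright on the vice base, within 30 mm of the vice middle (contact force between the fingers and cap above 1 N and contact force between cap and jar below 0.05 N and contact force between cap and vice below 0.05 N and z of cap_center in the frame of jar_mouth between 0.016 and 0.06 m and horizontal distance between cap_center and jar_mouth below 0.02 m and angle between cap_center's own z axis and vertical below 0.2 rad and linear speed of cap below 0.03 m/s and value of joint thread above 0.7 rad and value of joint pedal above 0.34 rad and angle between jar_mouth's own z axis and vertical below 0.06 rad and height (world z) of jar_mouth between 0.11 and 0.118 m and horizontal distance between jar_mouth and vice below 0.03 m and linear speed of jar below 0.02 m/s); the arm keeps its last pose, push and grip.
It fails at once if the jar is lifted more than 12 mm or tipped by more than 0.25 rad (height (world z) of jar_mouth above 0.126 m or angle between jar_mouth's own z axis and vertical above 0.25 rad).
It fails at once if another thing on the bench is moved by more than 30 mm (distance of any of bottle, tape_black, tape_tan, carton, tape_measure, drill, filler_pot, scraper from where it was at the start of the episode above 0.03 m).
It also fails if it takes over 45 s, if anything falls off the work surface, if the arm or the gripper's body presses on something with over 40 N, if the wrist force passes 120 N, or if a joint passes its speed limit or range.

## Working session

There is one attempt and no reset: what is moved stays moved. The work goes in short steps, Python scripts to look and compute and a tool call to move; the robot and the scene stay as the last step left them, time stands still between calls to the robot, and variables do not carry over. Pictures are saved under pics/ and viewed, at most 10 in all, crops included, and the job is handed in when it is done.

Besides the shell and the picture viewer there is one more tool, called after ">>>" as a command line: name --argument value ..., lists and objects as JSON in quotes. play_rows: Moves the arm, as the interface text tells. Its arguments: {"type":"object","properties":{"targets":{"type":"array","items":{"type":"number"}},"claw":{"type":"number"},"grip_force":{"type":"number"}},"required":["targets"]}

```bash
mkdir -p pics; cat > h.py <<'E'
import numpy as np, cv2
from cell import bot, cams, job
def cam(n):
    i=cams.camera_info(n); f=200/np.tan(np.radians(i["vertical_fov"])/2)
    K=np.array([[f,0,i["cx"]],[0,f,i["cy"]],[0,0,1.]]); R=cv2.Rodrigues(np.array(i["rvec"],float))[0]
    return K,R,np.array(i["tvec"],float).ravel()
def ray(n,u,v,z):
    K,R,t=cam(n); c=-R.T@t; d=R.T@np.linalg.solve(K,[u,v,1.]); return c+d*(z-c[2])/d[2]
def proj(n,P):
    K,R,t=cam(n); p=(np.atleast_2d(P)@R.T+t)@K.T; return p[:,:2]/p[:,2:]
E
python3 - <<'E'
from h import *
for n in ("scene","top"):
    im=cams.grab_frame(n); cv2.imwrite(f"pics/{n}0.png",im)
    K,R,t=cam(n); print(n,K[0,0],-R.T@t)
    for k in ("cap_center","pad","vice","jar_mouth"):
        print(k,[(np.round(d["extent"]).tolist(),round(d["p"],2)) for d in cams.recognise(n,k)][:4])
s=bot.observe(); print(s["time"],s["ee_rot"],s["opening"])
E
```

```text
scene 473.4067302827192 [1.45386033 0.75721712 1.14977678]
cap_center [([258.0, 165.0, 18.0, 18.0], 0.71), ([321.0, 162.0, 17.0, 14.0], 0.53), ([286.0, 164.0, 15.0, 19.0], 0.52), ([249.0, 220.0, 25.0, 15.0], 0.46)]
pad [([319.0, 188.0, 27.0, 13.0], 0.5), ([285.0, 163.0, 16.0, 17.0], 0.47)]
vice [([266.0, 171.0, 90.0, 58.0], 0.68)]
jar_mouth [([282.0, 180.0, 25.0, 16.0], 0.92), ([411.0, 271.0, 32.0, 38.0], 0.19)]
top 383.3391373048354 [0.3989208  0.0043661  1.21636426]
cap_center [([361.0, 250.0, 23.0, 23.0], 0.84), ([414.0, 189.0, 24.0, 21.0], 0.79), ([372.0, 186.0, 24.0, 24.0], 0.76), ([350.0, 126.0, 25.0, 22.0], 0.66)]
pad [([313.0, 199.0, 34.0, 25.0], 0.89)]
vice [([315.0, 200.0, 29.0, 24.0], 0.68), ([304.0, 177.0, 103.0, 61.0], 0.58)]
jar_mouth [([459.0, 174.0, 23.0, 26.0], 0.66), ([366.0, 191.0, 22.0, 23.0], 0.54)]
0.5 [[ 9.60277688e-01  2.79046165e-01 -1.46464230e-05]
 [ 2.79046165e-01 -9.60277683e-01  9.71802332e-05]
 [ 1.30531382e-05 -9.74070378e-05 -9.99999995e-01]] 0.08547213409142086
```

View pics/scene0.png

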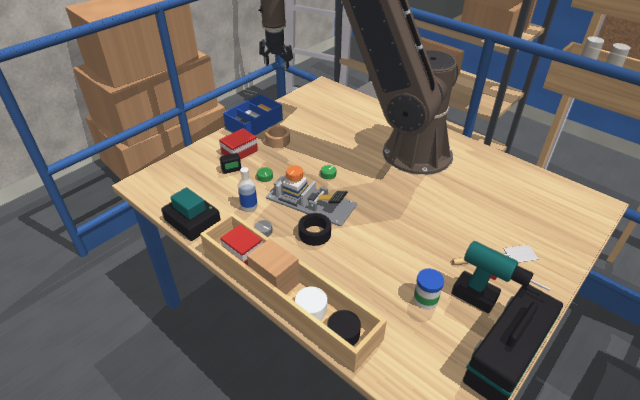

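View pics/top0.png

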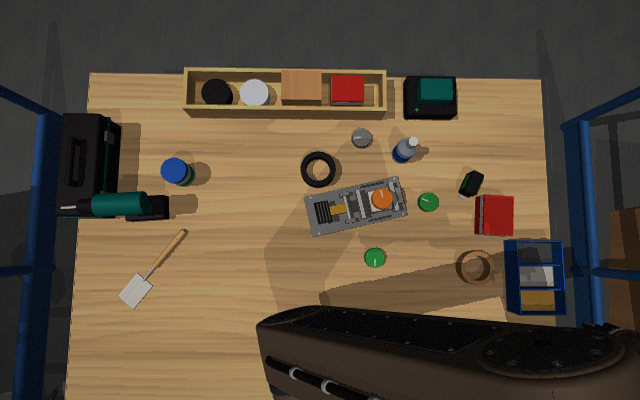

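Look-alikes in the top view are the orange cap on the jar (383,198), green caps at (428,202) and (375,258), and a grey cap at (362,137). The orange one on the jar in the vice fits the description. The pedal pad is near (322,212). I'll check this in a close crop.

```bash
python3 - <<'E'
from h import *
im=cv2.imread("pics/top0.png")
cv2.imwrite("pics/crop.png",cv2.resize(im[165:245,295:415],None,fx=6.5,fy=6.5,interpolation=cv2.INTER_CUBIC))
for n in ("top","scene"):
    im=cv2.imread(f"pics/{n}0.png"); h=cv2.cvtColor(im,cv2.COLOR_BGR2HSV)
    m=cv2.inRange(h,(5,190,150),(16,255,255)); k,l,s,c=cv2.connectedComponentsWithStats(m)
    for i in range(1,k):
        if s[i,4]>60: print(n,s[i],c[i], ray(n,*c[i],0.118))
E
```

```text
top [372 188  21  21 291] [382.13745704 198.28178694] [ 0.52690321 -0.18735632  0.118     ]
```

View pics/crop.png

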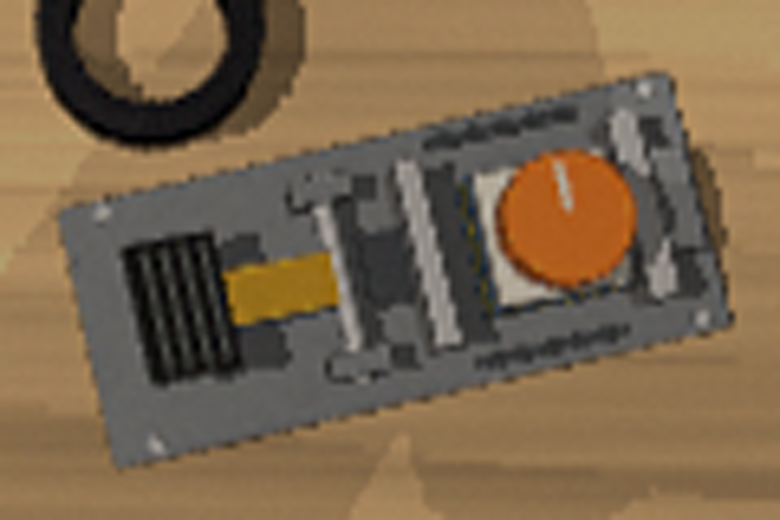

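The crop shows the orange cap at (568,218) on the white jar and the pad centre at about (182,308). The base plate corners are at (60,208), (665,72), (732,325) and (120,467).

```bash
python3 - <<'E'
from h import *
P=lambda u,v,z: ray("top",(u+.5)/6.5+295-.5,(v+.5)/6.5+165-.5,z)
W=np.array([P(*c,.01) for c in((60,208),(665,72),(732,325),(120,467))])[:,:2]
# local corners: A=(+x? ) left=+y end
for sx in (1,):
    L=np.array([[65*sx,230],[65*sx,-80],[-65*sx,-80],[-65*sx,230]])/1000
    a=L-L.mean(0); b=W-W.mean(0)
    U,S,Vt=np.linalg.svd(a.T@b); R=(U@Vt).T; o=W.mean(0)-R@L.mean(0)
    print("det",np.linalg.det(R),"yaw",np.arctan2(R[1,0],R[0,0]),"origin",o,"res",np.abs(L@R.T+o-W).max())
    for n,y in(("pad up",105+85*np.cos(.4)-5*np.sin(.4)),("pad dn",190),("closedjar",0)): print(n,o+R@[0,y/1000])
print("pad seen",P(182,308,.072),"cap",P(568,218,.118))
T=proj("top",np.c_[L@R.T+o,np.full(4,.01)]);print(T)
jl=np.array([.5269,-.1874])-o; print("cap in vice",R.T@jl)
st=P(555,160,.118)-P(570,212,.118); print("stroke yaw",np.arctan2(st[1],st[0]))
for k in("tape_black","bottle"):
  print(k,cams.recognise("top",k)[:1])
print([ (q, ray("top",*q,.048)) for q in [(318,169)]])
s=bot.observe();print(s["joint_pos"],s["tcp_pos"])
E
```

```text
det 0.9999999999999997 yaw 0.2337816431031897 origin [ 0.53268215 -0.19416495] res 0.0025307066306015646
pad up [ 0.49067259 -0.01775488]
pad dn [ 0.48866714 -0.00933346]
closedjar [ 0.53268215 -0.19416495]
pad seen [ 0.48951028 -0.01603439  0.072     ] cap [ 0.52738368 -0.18685076  0.118     ]
[[303.1687181  196.62264541]
 [397.66382977 175.16890721]
 [407.7492472  214.64970393]
 [312.30662132 236.80919047]]
cap in vice [-0.00405771  0.00792041]
stroke yaw 0.27030056508662287
tape_black [{'extent': [300.2, 153.5, 37.2, 35.6], 'p': 0.81}]
bottle [{'extent': [392.6, 138.1, 28.0, 26.9], 'p': 0.87}]
[((318, 169), array([ 0.62457281, -0.00144146,  0.048     ]))]
[-1.33459020e+00  4.80208303e-01  1.59627985e+00  3.25874488e-05
  1.06507689e+00 -4.65949370e-02] [ 0.18141647 -0.62418468  0.25329869]
```

>>> play_rows --targets '[39,-42,0,0,78,-84,0,0,117,-125,0,0,155,-167,0,0,194,-209,0,0,233,-251,0,0,272,-292,0,0,311,-334,0,0,350,-376,0,0,388,-418,0,0,427,-459,0,0,466,-501,0,0]' --claw 1 --grip_force 30

```text
time: 1.8
tcp_pos: [0.4519, -0.0863, 0.2537]
ee_rot: [[0.96, 0.279, 0.001], [0.279, -0.96, -0.0], [0.001, 0.001, -1.0]]
ft_force: [0.4, -1.2, 0.5]
opening: 0.0002
grip_force: 0.0
```

>>> play_rows --targets '[0,0,0,0,0,0,0,0,0,0,0,0]'

```text
time: 2.1
tcp_pos: [0.4508, -0.0888, 0.2533]
ee_rot: [[0.96, 0.279, -0.0], [0.279, -0.96, -0.0], [-0.0, 0.0, -1.0]]
ft_force: [-0.8, 0.0, 0.2]
opening: -0.0004
grip_force: 0.0
```

>>> play_rows --targets '[29,-31,0,0,58,-62,0,0,58,-62,40,0,58,-62,80,0,58,-62,120,0,58,-62,143,0,58,-62,143,0,58,-62,143,0]'

```text
time: 2.9
tcp_pos: [0.4895, -0.0137, 0.1107]
ee_rot: [[0.961, 0.277, -0.001], [0.277, -0.961, 0.0], [-0.001, -0.0, -1.0]]
ft_force: [0.4, 1.1, -0.5]
opening: 0.0001
grip_force: 0.0
```

```bash
python3 - <<'E'
from h import *
a=cams.grab_frame("top")[165:245,285:415]; b=cams.grab_frame("scene")[140:240,240:380]
f=lambda x,s:cv2.resize(x,None,fx=s,fy=s,interpolation=cv2.INTER_CUBIC)
A=f(a,4.6);B=f(b,4)[:200+200]
w=max(A.shape[1],B.shape[1]);pad=lambda x:cv2.copyMakeBorder(x,0,0,0,w-x.shape[1],0)
cv2.imwrite("pics/p2.png",f(np.vstack([A,B] if 0 else [pad(A),pad(B)]),.75)); print(bot.observe()["tcp_pos"])
E
```

```text
[ 0.49042546 -0.01332231  0.11170381]
```

View pics/p2.png

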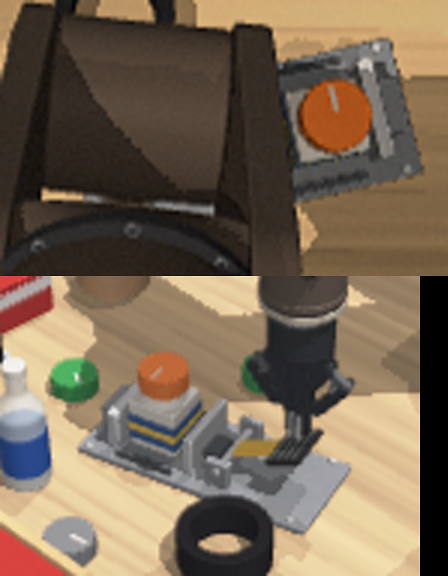

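The lower half of the picture shows the closed fingertips directly over the black pad at (300,440). The top half shows the jar and cap clear at (335,115). I'll press down now.

>>> play_rows --targets '[0,0,10,0,0,0,18,0,0,0,24,0,0,0,30,0,0,0,36,0,0,0,42,0,0,0,47,0,0,0,51,0,0,0,51,0,0,0,51,0]'

```text
time: 4.0
tcp_pos: [0.4899, -0.0122, 0.0606]
ee_rot: [[0.96, 0.279, 0.002], [0.279, -0.96, 0.0], [0.001, 0.0, -1.0]]
ft_force: [-8.3, 6.8, 42.8]
opening: 0.0001
grip_force: 21.3
```

>>> play_rows --targets '[0,0,0,0,0,0,0,0,0,0,0,0,0,0,-40,0,0,0,-80,0,0,0,-120,0,0,0,-140,0,0,0,-140,0]' --claw 1

```text
time: 4.8
tcp_pos: [0.4912, -0.0126, 0.202]
ee_rot: [[0.96, 0.279, 0.005], [0.279, -0.96, -0.0], [0.005, 0.002, -1.0]]
ft_force: [-1.4, -0.2, -1.0]
opening: 0.0
grip_force: 0.0
```

```bash
cat > m.py <<'E'
from h import *
a=cams.grab_frame("top"); b=cams.grab_frame("scene")
h=cv2.cvtColor(a,cv2.COLOR_BGR2HSV); m=cv2.inRange(h,(5,190,110),(16,255,255)); k,l,s,c=cv2.connectedComponentsWithStats(m)
i=1+s[1:,4].argmax(); st=s[i]; u,v=st[0]+st[2]/2-.5,st[1]+st[3]/2-.5
P=ray("top",u,v,.118)
o=np.array([.5327,-.1942]); y=.2338; R=np.array([[np.cos(y),-np.sin(y)],[np.sin(y),np.cos(y)]])
print(st,c[i],P,"cap in vice",R.T@(P[:2]-o))
S=bot.observe(); d=P-S["tcp_pos"]; print(S["time"],S["tcp_pos"],"tool shift to cap xy",S["ee_rot"].T@[d[0],d[1],0] if hasattr(S["ee_rot"],"T") else np.array(S["ee_rot"]).T@[d[0],d[1],0])
f=lambda x,s:cv2.resize(x,None,fx=s,fy=s,interpolation=cv2.INTER_CUBIC)
import sys
cv2.imwrite(f"pics/{sys.argv[1]}.png",np.vstack([f(a[165:235,290:430],4),f(b[140:220,240:380],4)]))
E
python3 m.py p3
```

```text
[374 188  21  20 301] [384.08637874 197.65780731] [ 0.52922797 -0.19279194  0.118     ] cap in vice [-0.00305136  0.00217414]
4.9 [ 0.48961385 -0.01246114  0.19926766] tool shift to cap xy [-1.23092906e-02  1.84219859e-01  4.92999257e-05]
```

View pics/p3.png

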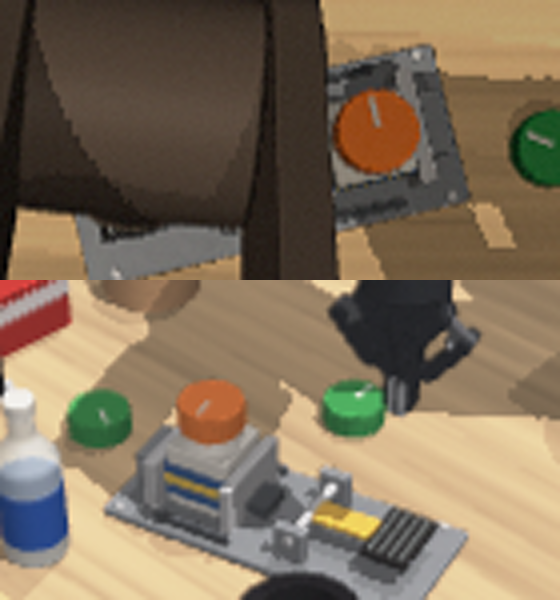

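>>> play_rows --targets '[-3,40,0,0,-6,80,0,0,-9,120,0,0,-12,160,0,0,-12,184,0,0,-12,184,0,0,-12,184,20,0,-12,184,20,0,-12,184,20,0]' --claw -1 --grip_force 90

```text
time: 5.8
tcp_pos: [0.5286, -0.1917, 0.1784]
ee_rot: [[0.96, 0.28, -0.002], [0.28, -0.96, 0.001], [-0.002, -0.002, -1.0]]
ft_force: [-0.1, -0.1, 0.6]
opening: 0.0855
grip_force: 0.0
```

>>> play_rows --targets '[0,-1,25,0,0,-1,45,0,0,-1,60,0,0,-1,70,0,0,-1,74,0,0,-1,74,0,0,-1,74,0]'

```text
time: 6.5
tcp_pos: [0.5295, -0.1917, 0.106]
ee_rot: [[0.96, 0.279, 0.001], [0.279, -0.96, -0.0], [0.001, 0.001, -1.0]]
ft_force: [0.3, 0.3, 0.2]
opening: 0.0856
grip_force: 0.0
```

```bash
python3 - <<'E'
from h import *
b=cams.grab_frame("scene"); a=cams.grab_frame("top")
f=lambda x,s:cv2.resize(x,None,fx=s,fy=s,interpolation=cv2.INTER_CUBIC)
cv2.imwrite("pics/p4.png",f(b[130:220,240:370],6)); print(bot.observe()["tcp_pos"],bot.observe()["ft_force"])
E
```

```text
[ 0.52952877 -0.19174675  0.1060381 ] [-1.15860929  0.40754626  0.31172227]
```

View pics/p4.png

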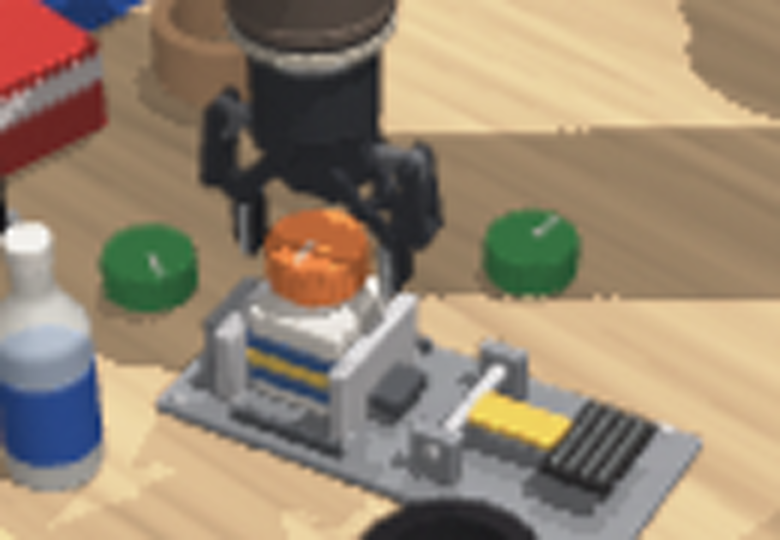

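```bash
python3 - <<'E'
from h import *
q=lambda u,v:((u+.5)/6+239.5,(v+.5)/6+129.5)
print("cap by scene silhouette centre z.105",ray("scene",*q(318,257),.105),"top centre",ray("scene",*q(317,238),.118))
p=proj("scene",[[.5292,-.193,.105],[.5292,-.193,.118]]);print((p-[239.5,129.5])*6)
S=bot.observe();T=np.array(S["tcp_pos"]);y=np.array(S["ee_rot"])[:,1]
for s in(1,-1):
  for z in(.097,.12): print(s,z,(proj("scene",[T+s*.0425*y+[0,0,z-T[2]]])-[239.5,129.5])*6)
E
```

```text
cap by scene silhouette centre z.105 [ 0.53090148 -0.19706211  0.105     ] top centre [ 0.5298173  -0.19826167  0.118     ]
[[325.42322596 259.00874774]
 [324.63093378 241.68229179]]
1 0.097 [[264.25628051 251.53587317]]
1 0.12 [[262.31561151 221.02258592]]
-1 0.097 [[390.83464334 290.21157116]]
-1 0.12 [[390.01572816 259.55128817]]
```

>>> play_rows --targets '[0,2,2,0,0,2,2,0,0,2,2,0,0,2,2,0,0,2,2,0,0,2,2,0,0,2,2,0]' --claw 1 --grip_force 90

```text
time: 7.3
tcp_pos: [0.5302, -0.1939, 0.1039]
ee_rot: [[0.96, 0.279, 0.001], [0.279, -0.96, -0.001], [0.001, 0.001, -1.0]]
ft_force: [0.0, -1.2, 7.3]
opening: 0.0598
grip_force: 96.1
```

>>> play_rows --targets '[0,0,0,-0.12,0,0,0,-0.24,0,0,0,-0.36,0,0,0,-0.48,0,0,0,-0.6,0,0,0,-0.72,0,0,0,-0.84,0,0,0,-0.96,0,0,0,-1.08,0,0,0,-1.2,0,0,0,-1.3,0,0,0,-1.36]'

```text
time: 8.5
tcp_pos: [0.5305, -0.1939, 0.1039]
ee_rot: [[-0.075, 0.997, 0.002], [0.997, 0.075, -0.0], [-0.001, 0.002, -1.0]]
ft_force: [1.6, 1.1, 5.4]
opening: 0.0591
grip_force: 97.1
```

>>> play_rows --targets '[0,0,0,0,0,0,0,0,0,0,0,0]'

```text
time: 8.8
tcp_pos: [0.5304, -0.1938, 0.1039]
ee_rot: [[-0.072, 0.997, 0.002], [0.997, 0.072, -0.001], [-0.001, 0.002, -1.0]]
ft_force: [1.7, 1.0, 4.6]
opening: 0.0596
grip_force: 97.2
```

```bash
python3 - <<'E'
from h import *
b=cams.grab_frame("scene"); a=cams.grab_frame("top")
f=lambda x,s:cv2.resize(x,None,fx=s,fy=s,interpolation=cv2.INTER_CUBIC)
cv2.imwrite("pics/p5.png",f(b[130:220,240:370],6)); s=bot.observe();print(s["moment"],s["ft_force"],s["opening"],s["grip_force"])
E
```

```text
[ 0.06594362 -0.21188189 -0.23588818] [2.74168054 0.04937564 5.24917098] 0.059763362964857854 97.15030061546713
```

View pics/p5.png

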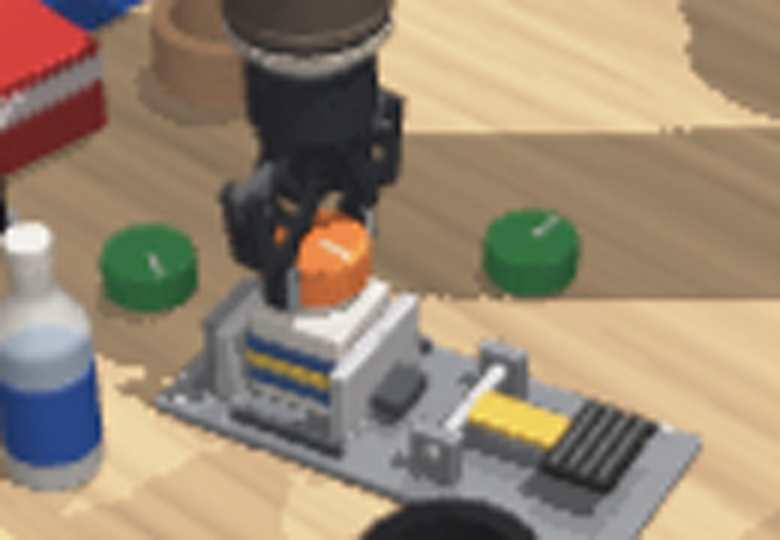

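The stroke at (335,247) turned with the gripper while the jar stayed square in the jaws. I'll lift a little and check the force.

>>> play_rows --targets '[0,0,-2,0,0,0,-4,0,0,0,-6,0,0,0,-6,0]'

```text
time: 9.3
tcp_pos: [0.5296, -0.1936, 0.1096]
ee_rot: [[-0.072, 0.997, -0.0], [0.997, 0.072, -0.0], [-0.0, -0.0, -1.0]]
ft_force: [0.6, -0.5, -0.1]
opening: 0.0598
grip_force: 96.9
```

Free, with no load on the wrist. Lifting the rest of the way.

>>> play_rows --targets '[0,0,-6,0,0,0,-14,0,0,0,-22,0,0,0,-30,0,0,0,-36,0,0,0,-39,0,0,0,-39,0,0,0,-39,0,0,0,-39,0,0,0,-39,0]'

```text
time: 10.3
tcp_pos: [0.5295, -0.1935, 0.148]
ee_rot: [[-0.072, 0.997, -0.0], [0.997, 0.072, 0.0], [0.0, -0.0, -1.0]]
ft_force: [-0.1, 0.1, -0.6]
opening: 0.0593
grip_force: 96.9
```

```bash
python3 - <<'E'
from h import *
b=cams.grab_frame("scene")
f=lambda x,s:cv2.resize(x,None,fx=s,fy=s,interpolation=cv2.INTER_CUBIC)
cv2.imwrite("pics/p6.png",f(b[130:220,240:370],6)); s=bot.observe();print(s["time"],s["ft_force"],s["opening"],s["grip_force"])
E
```

```text
10.35 [ 0.81861721 -0.55685427 -0.11800832] 0.05943617825752771 96.88391790725291
```

View pics/p6.png

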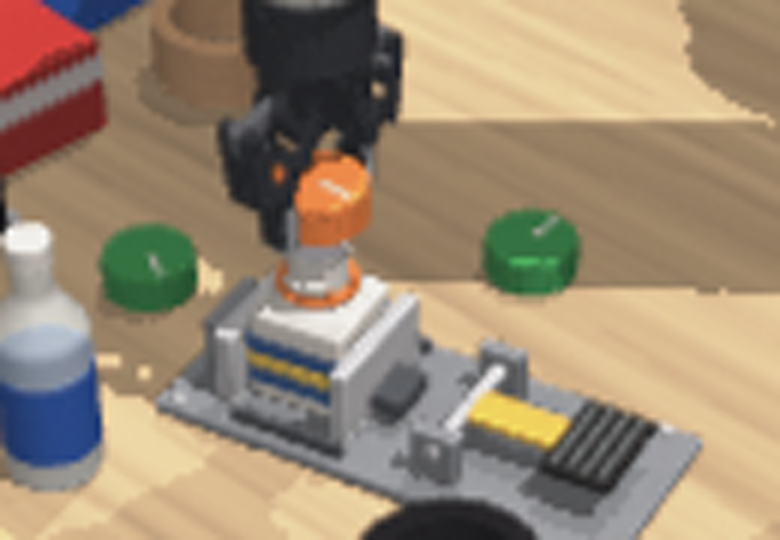

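The cap at (330,195) is held level above the neck. The orange ring at (318,285) stayed on the neck, and the jar stands in the shut vice with the pedal down.

```bash
python3 -c "
from cell import job
print(job.close_job())"
```

```text
the job is handed in; nothing more can be done
None
```

I handed the job in at about 10.4 s. The pedal is down on its stop, and the orange cap is unscrewed and held level about 35 mm above the mouth of the jar, which stands in the shut vice. No verdict came back.

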